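# Pop the grill's drip tray and catch it with the other finger

### The job

The cold contact grill's blue drip tray has to be popped out for emptying: press the red release key beside it with one fingertip while the other finger waits over the runway just in front of the tray, so that the tray springs out by at least a centimetre and is caught before it has come out four centimetres. Do not lift or tip the tray, and leave everything else on the counter where it stands. Finish while still holding: keep the tray trapped against the finger, at rest, and do not let go.

Things in the scene. Friction and masses are not known exactly. Their poses are not given: they have to be found in the camera images.
- grill: Fixed cold contact grill, a low aluminium runway ahead of it. Origin: on the counter, on the runway's centre line, below the front of the latched tray. y: out along the runway, the way the tray springs; x: to the release key's side; z up. Runway 72 mm wide, y -125 to 165 mm, floor 6 mm above the counter, rims 14 mm. Grill 300 mm wide, 163 mm high, all of it behind y = -125 mm.
- tray: Loose blue drip tray, open on top, 56 (x) x 100 (y) x 40 mm high, 0.13 to 0.24 kg, on the runway. Origin: centre of its underside; y to its front. A spring pusher behind presses it forward with about 4 N over 45 mm; a red tooth at its front foot holds it. Once released it shoots out along the grill's +y within about 0.2 s, so a finger must already be waiting there.
- tray_front (a point): Middle of the tray's front face, 20 mm above its underside and 26 mm above the counter (the tray's top: 46 mm). Its y in the grill's frame is how far the tray is out: 0 when latched, a few cm when caught.
- key_top (a point): Centre of the top of the red release key, a flat cap 28 (grill x) x 32 mm (grill y), 34 mm above the counter when up, 25 mm fully down. It lies at x = 53, y = 30 mm in the grill's frame: with one finger on its middle and the other 53 mm away on the runway's centre line at the same height, that one clears the runway and stands some 20 mm ahead of the tray.
- release_key (a joint): Travel of the release key, m: 0 up, 0.009 fully down, pressed straight down; takes about 2 N to start and 5 N fully down, and springs back up when let go. The tray is released at about 0.0045.
- sauce_red: Bystander: red squeeze bottle of sauce, diameter 54 mm, 155 mm high, standing 155 to 185 mm from the runway's centre line on the key side. Origin: centre of its underside.
- sauce_green: Bystander: green squeeze bottle of sauce, diameter 54 mm, 155 mm high, beside the tray on the other side, some 150 mm from the centre line. Origin: centre of its underside.
- cup: Bystander: white cup, diameter 68 mm, 62 mm high. Origin: centre of its underside.
- scraper: Bystander: spatula 200 mm long lying on the counter on the key side. Origin: near its middle, underside.
- tub: Bystander: yellow tub with white lid, diameter 90 mm, 100 mm high. Origin: centre of its underside.
- bowl: Bystander: white bowl, diameter 100 mm, 50 mm high. Origin: centre of its underside.
- pan: Bystander: small open steel pan 120 x 100 x 65 mm. Origin: centre of its underside.
Mind the look-alikes: they are no part of the job. There is more than one size of the tray; the one meant has the size given above.

How it is judged:
By the outcome, as a careful person would: the job done as asked, in the order asked, and still so for the second after the job is handed in, while the arm keeps its last pose, push and grip.
It also fails if it takes over 38 s, if anything falls off the work surface, if the arm or the gripper's body presses on something with over 40 N, if the wrist force passes 120 N, or if a joint passes its speed limit or range.

### The arm

A 6-joint arm with a two-finger parallel gripper is mounted at the origin on the work surface. World frame = base frame: x ahead of the robot, y to its left, z up, the work surface at z = 0. Lengths are in m, angles in rad, forces in N, time in s.
With the tool pointing down it reaches from about 0.35 to 0.775 m from the base axis. Payload 5.5 kg.
Tool frame: the origin (TCP) lies at the very end of the fingers, on their centre line; the grasp point (between the pads) lies 19 mm behind it; z points along the fingers, y is the direction in which the jaws open and shut (so a half turn about z gives the same grasp; the last joint's range is limited). The gripper opens to 85 mm and grips with 20 to 120 N. Pads are 22 mm wide; open, the fingers measure 114 mm over their backs; the gripper's body (76 mm by 85 mm) begins 54 mm behind the grasp point. The pads swing forward as they close: fully open they stand 13 mm farther back than shut.
Start: joints at [-1.257, 0.313, 0.046, 1.304, 0, 1.431], TCP at [0.252, -0.517, 0.231] pointing down, gripper open.
Joint ranges: [-2.76, 2.76], [-0.86, 1.69], [-1.03, 1.26], [-2.2, 2.34], [-1.47, 1.5], [-3.14, 3.14]. Speed limits (rad/s): [2.57, 2.57, 3.14, 3.14, 3.14, 3.14].

### API

Orientations are given as a unit quaternion [w, x, y, z].
In Python, from workcell import get_state, imaging, env, spotter gives the robot as it stands.
- The arm moves only by the tool play_rows, never from a script. Its argument "moves" is a list of rows, each an object with "claw": the finger opening in cm, from 0 to 8.54; "delta_pos": the shift along the tool's x, y, z in cm, a list of three; "twist": the turn about the tool's z in degrees. A call has 1 to 12 rows; each row is the pose to reach, as a shift and turn from the pose commanded when the call began, along the tool's axes at that moment; what a row does not reach only later rows make up. A row lasts 1/8 s, in which the tool goes at most 62.5 mm and 10.7 degrees, less where a joint would pass 70% of its speed; a pose out of reach is approached as far as the arm can. A call with a gripper value outside its range is refused whole. The fingers move at their own pace and stop on an object; "force" is the grip in N (left out, the last holds). Time passes only in rows, so rows that repeat a pose let the fingers close. It gives the time, the measured TCP pose, the force and the opening at its end, in the units of the state.
- get_state(): the state, without advancing time (a new reading comes with each control period).
- imaging.read_camera(name): name is "scene" or "side" or "wrist"; returns the picture (384x512x3 uint8, red, green, blue); there is no depth.
- imaging.camera_info(name): a dict with "fx", "fy", "cx", "cy" (pixels), "world_to_cam" (4x4, takes a point from world to camera coordinates). Camera axes: x right, y down, z forward; pixel columns grow to the right and rows downward; lengths in m; the calibration is good to about 2 mm. A picture is of the moment at which its call begins: read the wrist's pose just before it. camera_info takes no time and is no camera call; for the wrist camera it gives the pose at the moment of the call.
- env.hand_in(): hands the job in, once; it reports no verdict.
Trained networks look in the newest picture that a camera, given by its name, has taken for a name from the list of things; names that differ only in an ending like _2 or _b are one class to them, and where a whole thing is asked for, a point or a joint stands for the part that bears it (a point fixed in the world has none). Each returns a list of dicts, best first, with "conf" (0 to 1); they miss things now and then, are a little off and sometimes report something else, mostly with a low value. They report only what shows in the picture. A call takes as long as a camera call. They do not tell look-alikes from the thing itself.
- spotter.spot_in(camera, query): "extent" ([left, top, right, bottom] in pixels, round what is visible of it).
The state is a dict: "clock": time; "joint_pos": joint angles; "qvel": joint speeds; "tau": joint torques, N m; "tcp_pos": TCP position; "orientation": TCP orientation; "wrist_force": force on the tool from outside, world axes, zero at the start; "ft_torque": the same for the moment, N m; "finger_gap": finger opening in m.
Only numpy, scipy, OpenCV 4.12 (cv2) and the standard library are available. Lean on these libraries where they do the work, as an engineer would, in place of code of your own. Each camera call takes 0.05 s, during which the arm holds its last target. There are 200 camera calls.

## Working session

There is one attempt and no reset: what is moved stays moved. The work goes in short steps, Python scripts to look and compute and a tool call to move; the robot and the scene stay as the last step left them, time stands still between calls to the robot, and variables do not carry over. Pictures are saved under pics/ and viewed, about 8 in all and at most 12, crops included, and the job is handed in when it is done.

Besides the shell and the picture viewer there is one more tool, called after "Call:" by a JSON object that holds its "api" and its "payload", one argument or row to a line. play_rows: Moves the arm, as the interface text tells. Its arguments: {"type":"object","properties":{"moves":{"type":"array"},"force":{"type":"number"}},"required":["moves"]}

```bash
mkdir -p pics; cat > h.py <<'E'
import numpy as np,cv2
from workcell import get_state, imaging, env, spotter
def save(cam,n):
    im=imaging.read_camera(cam); cv2.imwrite(f'pics/{n}.png',im[:,:,::-1]); return im
def ray(cam,u,v,z):
    c=imaging.camera_info(cam); T=np.linalg.inv(np.array(c['world_to_cam']))
    d=T[:3,:3]@np.array([(u-c['cx'])/c['fx'],(v-c['cy'])/c['fy'],1]); o=T[:3,3]
    return o+d*(z-o[2])/d[2]
def proj(cam,p):
    c=imaging.camera_info(cam); q=np.array(c['world_to_cam'])@np.r_[p,1]
    return np.array([c['fx']*q[0]/q[2]+c['cx'],c['fy']*q[1]/q[2]+c['cy']])
E
python3 - <<'E'
from h import *
a=save('scene','a');b=save('side','b')
for cam in('scene','side'):
  for q in('tray','release_key','grill','cup','sauce_red','sauce_green','scraper'):
    print(cam,q,[(np.round(d['extent']).astype(int).tolist(),round(d['conf'],2)) for d in spotter.spot_in(cam,q)][:4])
s=get_state();print(s['clock'],s['tcp_pos'],s['orientation'],s['finger_gap'])
E
```

```text
scene tray [([145, 194, 188, 216], 0.76), ([109, 278, 186, 354], 0.75), ([232, 142, 261, 169], 0.66)]
scene release_key [([185, 207, 203, 224], 0.58), ([1, 136, 250, 250], 0.22)]
scene grill [([0, 138, 248, 252], 0.98)]
scene cup [([191, 157, 216, 189], 0.88), ([173, 252, 264, 271], 0.2)]
scene sauce_red [([110, 215, 144, 273], 0.6)]
scene sauce_green [([148, 131, 174, 182], 0.83)]
scene scraper [([175, 253, 262, 275], 0.78)]
side tray [([278, 156, 312, 187], 0.8), ([186, 129, 224, 165], 0.79), ([331, 225, 360, 255], 0.55)]
side release_key [([260, 175, 291, 189], 0.48)]
side grill [([248, 84, 379, 221], 0.87), ([278, 156, 310, 189], 0.36)]
side cup [([312, 184, 334, 215], 0.85)]
side sauce_red [([244, 110, 263, 162], 0.85)]
side sauce_green [([336, 141, 357, 189], 0.77), ([250, 85, 378, 219], 0.74), ([243, 108, 264, 160], 0.59)]
side scraper [([190, 167, 241, 210], 0.67), ([310, 180, 334, 214], 0.67)]
0.8 [ 0.25207785 -0.51683943  0.23135662] [ 7.03070998e-05  9.74365812e-01  2.24969461e-01 -1.82553498e-06] 0.0852174322015518
```

View pics/a.png

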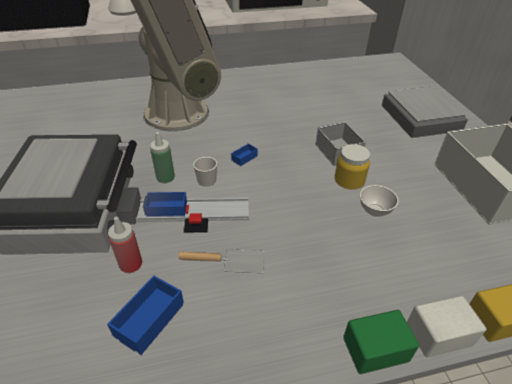

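View pics/b.png

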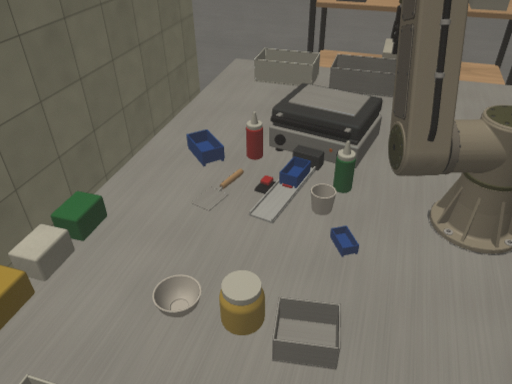

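```bash
python3 - <<'E'
from h import *
a=cv2.imread('pics/a.png')[180:250,120:270];b=cv2.imread('pics/b.png')[140:225,235:345]
a=cv2.resize(a,(750,350),interpolation=cv2.INTER_CUBIC);b=cv2.resize(b,None,fx=5,fy=5,interpolation=cv2.INTER_CUBIC)[:, :]
cv2.imwrite('pics/c.png',a)
b=cv2.resize(b,(323,250));
cv2.imwrite('pics/c.png',np.vstack([a,np.hstack([b,np.zeros((250,750-323,3),np.uint8)])]))
print(ray('scene',196,217,.034),ray('side',267,181,.034))
for u,v in((249,201),(249,218),(188,196),(188,214),(140,205)): print(u,v,ray('scene',u,v,.014))
E
```

```text
[0.56789326 0.00093456 0.034     ] [0.55823899 0.01208025 0.034     ]
249 201 [0.51995238 0.14791058 0.014     ]
249 218 [0.58199776 0.13381804 0.014     ]
188 196 [ 0.46384452 -0.00937303  0.014     ]
188 214 [ 0.5326255  -0.01713867  0.014     ]
140 205 [ 0.47086087 -0.13691491  0.014     ]
```

View pics/c.png

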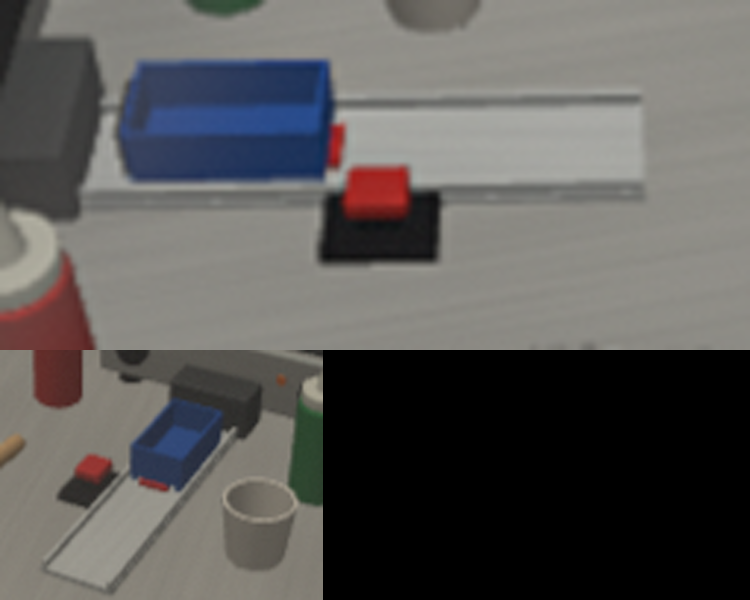

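```bash
python3 - <<'E'
from h import *
from scipy.optimize import least_squares
P=[('scene',(36,165,14),(248.6,217.2)),('scene',(-36,165,14),(248,198.6)),('scene',(53,30,34),(195.6,216.2)),('scene',(-28,0,46),(186,192.4)),('scene',(28,0,46),(185.6,206.6)),
('side',(36,165,14),(249.6,214.9)),('side',(-36,165,14),(272.5,221.7)),('side',(53,30,34),(267.4,178.5)),('side',(28,0,46),(280,173))]
def W(p,q):
    c,s=np.cos(p[2]),np.sin(p[2]);x,y,z=np.array(q)/1000
    return np.array([p[0]+c*x-s*y,p[1]+s*x+c*y,z])
f=lambda p:np.concatenate([proj(c,W(p,q))-m for c,q,m in P])
r=least_squares(f,[.5,-.02,-.1],loss='soft_l1');p=r.x
print(p,np.round(f(p).reshape(-1,2),1).tolist());np.save('p.npy',p)
print('key',W(p,(53,30,34)),'mid',W(p,(26.5,30,34)))
def fit(u):pass
for n,cams,z in(('cup',((203,173),(323,200)),.031),('red',((125,245),(254,136)),.07),('green',((163,158),(346,165)),.07)):
    print(n,ray('scene',*cams[0],z),ray('side',*cams[1],z))
E
```

```text
[ 0.50544731 -0.01828997 -0.19882454] [[0.6, -1.7], [0.6, -2.0], [0.1, -0.5], [0.1, -1.6], [-1.5, -1.0], [-1.2, -3.4], [-0.0, -2.1], [-1.0, 0.1], [-1.0, -0.8]]
key [0.56332869 0.00065061 0.034     ] mid [0.53735076 0.00588481 0.034     ]
cup [0.39599664 0.04243199 0.031     ] [0.38980827 0.05160541 0.031     ]
red [ 0.65479863 -0.16419766  0.07      ] [ 0.65424195 -0.16847754  0.07      ]
green [ 0.35376376 -0.06080595  0.07      ] [ 0.35089923 -0.07917172  0.07      ]
```

Call:
{"api": "play_rows", "payload": {
  "moves": [
    {"claw": 3.9,"delta_pos": [4.0,-2.9,0],"twist": -5},
    {"claw": 3.9,"delta_pos": [8.4,-6.0,0],"twist": -10},
    {"claw": 3.9,"delta_pos": [12.9,-9.2,0],"twist": -15},
    {"claw": 3.9,"delta_pos": [17.4,-12.4,0],"twist": -20},
    {"claw": 3.9,"delta_pos": [21.9,-15.6,0],"twist": -25},
    {"claw": 3.9,"delta_pos": [26.4,-18.8,0],"twist": -30},
    {"claw": 3.9,"delta_pos": [30.9,-22.0,0],"twist": -35},
    {"claw": 3.9,"delta_pos": [35.4,-25.2,0],"twist": -40},
    {"claw": 3.9,"delta_pos": [39.9,-28.4,0],"twist": -45},
    {"claw": 3.9,"delta_pos": [44.4,-31.6,0],"twist": -50},
    {"claw": 3.9,"delta_pos": [48.5,-34.5,2],"twist": -52.6},
    {"claw": 3.9,"delta_pos": [48.5,-34.5,4],"twist": -52.6}
  ]
}}

```text
clock: 2.3
tcp_pos: [0.5383, 0.0089, 0.1909]
orientation: [0.0, 0.772, 0.636, 0.001]
wrist_force: [-0.0, -1.0, 0.0]
finger_gap: 0.0389
```

```bash
python3 - <<'E'
from h import *
s=get_state();print(s['clock'],s['tcp_pos'],s['orientation'],s['finger_gap'],s['wrist_force'])
im=save('wrist','d')
for q in('tray','release_key'): print(q,[(np.round(d['extent']).astype(int).tolist(),round(d['conf'],2)) for d in spotter.spot_in('wrist',q)][:3])
p=np.load('p.npy');c,S=np.cos(p[2]),np.sin(p[2])
for q in((53,30,34),(36,165,14),(-36,165,14),(28,0,46),(-28,0,46)):
    x,y,z=np.array(q)/1000;print(q,proj('wrist',(p[0]+c*x-S*y,p[1]+S*x+c*y,z)))
E
```

```text
2.3 [0.53830261 0.00894829 0.19090384] [4.21085762e-04 7.72092064e-01 6.35510167e-01 7.03278861e-04] 0.03894779798889404 [-0.0398243  -1.02716551  0.03368839]
tray [([213, 200, 260, 291], 0.66), ([351, 22, 429, 204], 0.64), ([425, 186, 512, 291], 0.61)]
release_key [([226, 169, 295, 202], 0.92)]
(53, 30, 34) [283.3613361  178.09945011]
(36, 165, 14) [269.12832761  48.69622397]
(-36, 165, 14) [200.73662671  48.57263146]
(28, 0, 46) [260.9983058 206.8869746]
(-28, 0, 46) [210.54019207 206.74984168]
```

View pics/d.png

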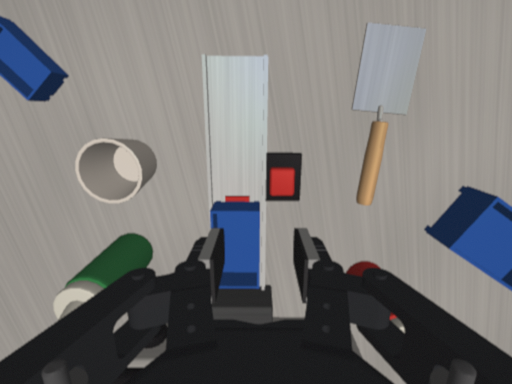

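```bash
python3 - <<'E'
from h import *
s=get_state();print(s['clock'],s['tcp_pos'],s['orientation'],s['finger_gap'],s['wrist_force'])
c=imaging.camera_info('wrist');print(np.round(np.linalg.inv(c['world_to_cam']),3),c['fx'])
im=save('wrist','e');o=cv2.imread('pics/d.png');print(np.abs(im[:,:,::-1].astype(int)-o).mean())
hsv=cv2.cvtColor(im,cv2.COLOR_RGB2HSV)
red=((hsv[...,0]<8)|(hsv[...,0]>172))&(hsv[...,1]>170)&(hsv[...,2]>120)
for r in cv2.connectedComponentsWithStats(red.astype(np.uint8))[2][1:]:
    if r[4]>40: print('red',r)
blue=(abs(hsv[...,0].astype(int)-112)<12)&(hsv[...,1]>140)
for r in cv2.connectedComponentsWithStats(blue.astype(np.uint8))[2][1:]:
    if r[4]>100: print('blue',r)
g=im[:,235].astype(int).sum(1);print(g[44:64])
p=np.load('p.npy');C,S=np.cos(p[2]),np.sin(p[2])
for q in((53,30,34),(36,165,14),(-36,165,14),(28,0,46),(-28,0,46)):
    x,y,z=np.array(q)/1000;print(q,proj('wrist',(p[0]+C*x-S*y,p[1]+S*x+C*y,z)))
E
```

```text
2.45 [0.53589425 0.00637615 0.19037405] [-0.00088048  0.77356637  0.633714   -0.00093057] 0.03893568565645358 [ 0.26679618 -1.43678071  0.16118015]
[[ 0.981 -0.187 -0.057  0.551]
 [-0.195 -0.941 -0.275  0.076]
 [-0.002  0.281 -0.96   0.333]
 [ 0.     0.     0.     1.   ]] 273.53989822667904
4.354763454861111
red [273 166  24  27 634]
red [228 195  23   4  90]
blue [   0   15   69   83 3254]
blue [ 430  185   82   99 4700]
blue [ 213  200   49   87 3519]
[450 452 452 455 454 455 452 461 510 564 590 591 592 591 590 591 590 590
 591 593]
(53, 30, 34) [282.44801192 177.49870523]
(36, 165, 14) [268.04760584  48.4670686 ]
(-36, 165, 14) [199.84052628  48.3849167 ]
(28, 0, 46) [260.18513146 206.22999127]
(-28, 0, 46) [209.8523791  206.16754346]
```

```bash
python3 - <<'E'
from h import *
from scipy.optimize import least_squares
P=[((36,165,14),(267.5,52.5)),((-36,165,14),(202.5,52.5)),((53,30,34),(284.5,179)),((28,0,46),(261.5,200.3)),((-28,0,46),(213,200.5))]
def W(p,q):
    c,s=np.cos(p[2]),np.sin(p[2]);x,y,z=np.array(q)/1000
    return np.array([p[0]+c*x-s*y,p[1]+s*x+c*y,z+p[3]])
for fz in(1e-6,1):
  f=lambda p:np.r_[np.concatenate([proj('wrist',W(p,q))-m for q,m in P]),p[3]/fz*10]
  r=least_squares(f,[.5,-.02,-.2,0],x_scale=[.01,.01,.1,.01]);p=r.x
  print(p,np.round(f(p)[:-1].reshape(-1,2),1).tolist());
  print('mid',W(p,(26.5,30,34)))
print('key alone',ray('wrist',284.5,179,.034))
t,=[(get_state()['tcp_pos'])];print(t)
E
```

```text
[ 5.07648240e-01 -1.88101137e-02 -1.93536539e-01 -5.30655989e-11] [[1.9, -4.1], [-1.3, -3.8], [-0.2, -1.7], [0.7, 5.9], [-1.1, 5.9]]
mid [0.53942341 0.00553303 0.034     ]
[ 0.5067185  -0.01943676 -0.19398399 -0.01581716] [[0.7, -0.2], [0.9, 0.1], [-2.1, -4.1], [-0.1, 2.1], [0.5, 2.0]]
mid [0.53850456 0.00489216 0.01818284]
key alone [ 0.5652948  -0.00151105  0.034     ]
[0.53643312 0.00583221 0.19136207]
```

Call:
{"api": "play_rows", "payload": {
  "moves": [
    {"claw": 3.9,"delta_pos": [0.2,0.3,3],"twist": 0},
    {"claw": 3.9,"delta_pos": [0.2,0.3,7],"twist": 0},
    {"claw": 3.9,"delta_pos": [0.2,0.3,11],"twist": 0},
    {"claw": 3.9,"delta_pos": [0.2,0.3,13.5],"twist": 0},
    {"claw": 3.9,"delta_pos": [0.2,0.3,14.3],"twist": 0},
    {"claw": 3.9,"delta_pos": [0.2,0.3,14.3],"twist": 0},
    {"claw": 3.9,"delta_pos": [0.2,0.3,14.3],"twist": 0}
  ]
}}

```text
clock: 3.38
tcp_pos: [0.5414, 0.0068, 0.0499]
orientation: [0.001, 0.774, 0.633, 0.001]
wrist_force: [-0.2, -0.3, 0.2]
finger_gap: 0.0392
```

```bash
python3 - <<'E'
from h import *
s=get_state();print(s['clock'],s['tcp_pos'],s['orientation'],s['finger_gap'],s['wrist_force'])
w=save('wrist','f1');a=save('scene','f2');b=save('side','f3')
a=cv2.resize(a[180:250,140:240],(400,280),interpolation=cv2.INTER_CUBIC);b=cv2.resize(b[140:210,240:340],(400,280),interpolation=cv2.INTER_CUBIC)
w=cv2.resize(w[130:330,150:400],(400,320))
cv2.imwrite('pics/f.png',np.vstack([np.hstack([a,b]),np.hstack([w,np.zeros_like(w)])])[:,:,::-1])
E
```

```text
3.375 [0.54137496 0.00677007 0.04989504] [0.00106042 0.77397298 0.63321707 0.00091975] 0.03916137539622654 [-0.23297542 -0.31844531  0.17875578]
```

View pics/f.png

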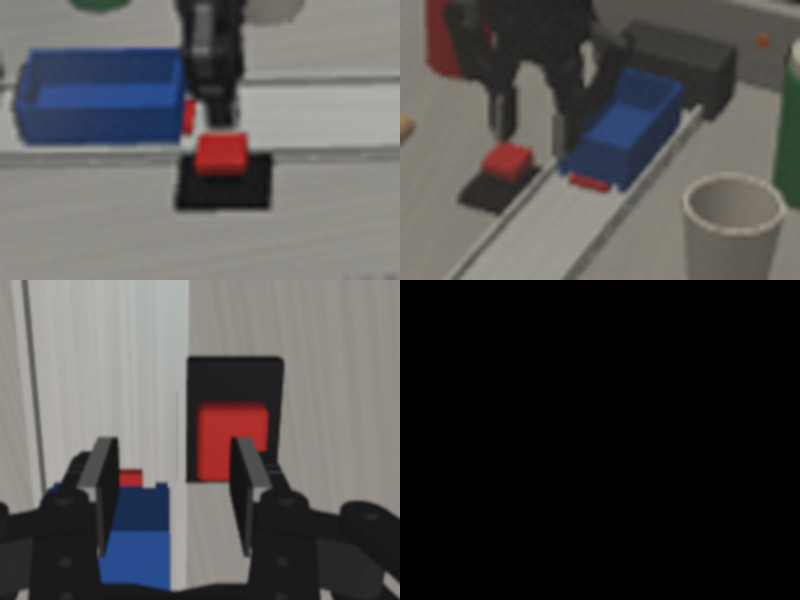

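```bash
python3 - <<'E'
from h import *
t=np.array(get_state()['tcp_pos']);y=np.array([np.cos(-.2),np.sin(-.2),0])
print(t)
print('key from wrist',ray('wrist',295,230,.034), 'key finger',t+.0265*y,'catch finger',t-.0265*y)
for z in (.05,.055):
  print(z,'side tip',ray('side',266,175.5,z),'scene tip',ray('scene',195.5,211,z),'side catch tip',ray('side',282,177,z))
print('front tray wrist',ray('wrist',255,256.9,.046),ray('wrist',232,256.9,.046))
im=cv2.imread('pics/f1.png');hsv=cv2.cvtColor(im,cv2.COLOR_BGR2HSV)
red=((hsv[...,0]<8)|(hsv[...,0]>172))&(hsv[...,1]>150)&(hsv[...,2]>100)
for r in cv2.connectedComponentsWithStats(red.astype(np.uint8))[2][1:]:
    if r[4]>40: print('red',r)
E
```

```text
[0.54096596 0.00708292 0.04944002]
key from wrist [0.5639367  0.00233851 0.034     ] key finger [0.56693772 0.00181818 0.04944002] catch finger [0.51499419 0.01234766 0.04944002]
0.05 side tip [0.56221216 0.00888463 0.05      ] scene tip [0.56274068 0.00179784 0.05      ] side catch tip [0.51683497 0.00328753 0.05      ]
0.055 side tip [0.56010282 0.01611193 0.055     ] scene tip [0.56784888 0.00160851 0.055     ] side catch tip [0.51506074 0.01055617 0.055     ]
front tray wrist [ 0.53708252 -0.00452987  0.046     ] [ 0.5236378  -0.00181834  0.046     ]
red [ 274  208   44   48 1433]
red [225 250  13   9 117]
```

```bash
python3 - <<'E'
from h import *
t=np.array(get_state()['tcp_pos'])
u=np.array([.199,.98,0]);
for v in(256.9,258): print(u@(ray('wrist',232,v,.006)-t),u@(ray('wrist',255,v,.006)-t))
print('key',u@(ray('wrist',295,230,.034)-t))
E
```

```text
-0.03491246764644713 -0.034889272682940065
-0.03584933287415818 -0.035826325412789295
key -7.834747453050345e-05
```

Call:
{"api": "play_rows", "payload": {
  "moves": [
    {"claw": 3.9,"delta_pos": [0,-0.2,0.7],"twist": 0},
    {"claw": 3.9,"delta_pos": [0,-0.2,1.4],"twist": 0},
    {"claw": 3.9,"delta_pos": [0,-0.2,1.4],"twist": 0},
    {"claw": 3.9,"delta_pos": [0,-0.2,1.4],"twist": 0}
  ]
}}

```text
clock: 4.03
tcp_pos: [0.538, 0.0076, 0.0341]
orientation: [-0.0, 0.774, 0.633, -0.0]
wrist_force: [-0.5, 0.6, -0.0]
finger_gap: 0.039
```

Call:
{"api": "play_rows", "payload": {
  "moves": [
    {"claw": 3.9,"delta_pos": [0,0,0.4],"twist": 0},
    {"claw": 3.9,"delta_pos": [0,0,0.8],"twist": 0},
    {"claw": 3.9,"delta_pos": [0,0,0.8],"twist": 0},
    {"claw": 3.9,"delta_pos": [0,0,0.8],"twist": 0}
  ]
}}

```text
clock: 4.53
tcp_pos: [0.5386, 0.0078, 0.0265]
orientation: [0.0, 0.774, 0.633, 0.001]
wrist_force: [1.0, 2.2, 3.0]
finger_gap: 0.0391
```

Call:
{"api": "play_rows", "payload": {
  "moves": [
    {"claw": 3.9,"delta_pos": [0,0,0.3],"twist": 0},
    {"claw": 3.9,"delta_pos": [0,0,0.55],"twist": 0},
    {"claw": 3.9,"delta_pos": [0,0,0.55],"twist": 0},
    {"claw": 3.9,"delta_pos": [0,0,0.55],"twist": 0},
    {"claw": 3.9,"delta_pos": [0,0,0.55],"twist": 0}
  ]
}}

```text
clock: 5.15
tcp_pos: [0.539, 0.0078, 0.0229]
orientation: [0.001, 0.774, 0.633, 0.001]
wrist_force: [-4.3, 2.1, 17.4]
finger_gap: 0.0388
```

```bash
python3 - <<'E'
from h import *
s=get_state();print(s['clock'],s['tcp_pos'],s['orientation'],s['finger_gap'],s['wrist_force'])
w=save('wrist','g1');a=save('scene','g2');b=save('side','g3')
a=cv2.resize(a[180:250,140:240],(400,280),interpolation=cv2.INTER_CUBIC);b=cv2.resize(b[140:210,240:340],(400,280),interpolation=cv2.INTER_CUBIC)
w=cv2.resize(w[130:330,150:400],(400,320))
cv2.imwrite('pics/g.png',np.vstack([np.hstack([a,b]),np.hstack([w,np.zeros_like(w)])])[:,:,::-1])
E
```

```text
5.15 [0.5389954  0.00776817 0.02290849] [0.00082346 0.7737717  0.63346324 0.00100386] 0.03884782553206574 [-4.28526834  2.09492031 17.42280288]
```

View pics/g.png

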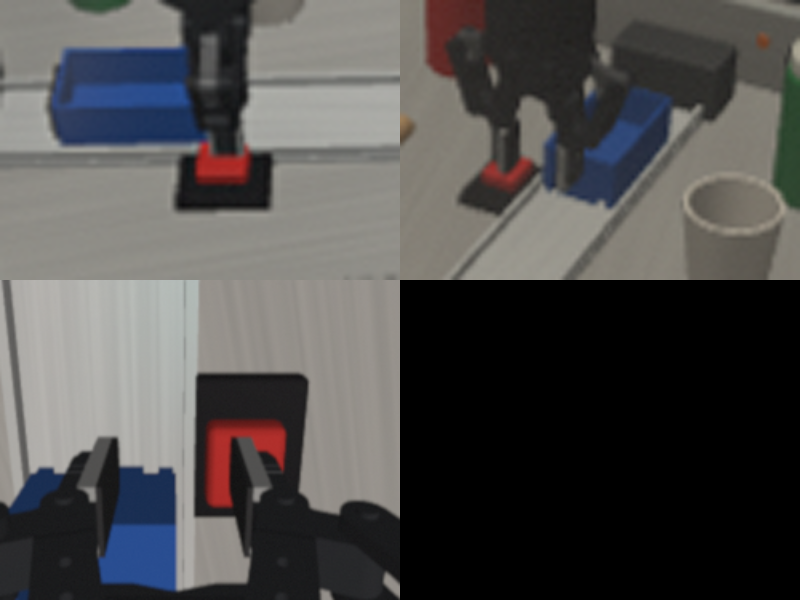

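Call:
{"api": "play_rows", "payload": {
  "moves": [
    {"claw": 3.9,"delta_pos": [0,0,-0.1],"twist": 0},
    {"claw": 3.9,"delta_pos": [0,0,-0.1],"twist": 0},
    {"claw": 3.9,"delta_pos": [0,0,-0.1],"twist": 0},
    {"claw": 3.9,"delta_pos": [0,0,-0.1],"twist": 0}
  ]
}}

```text
clock: 5.8
tcp_pos: [0.5389, 0.0078, 0.0231]
orientation: [0.001, 0.774, 0.633, 0.001]
wrist_force: [-3.0, 2.7, 12.1]
finger_gap: 0.0388
```

```bash
python3 - <<'E'
from h import *
s=get_state();print(s['clock'],s['tcp_pos'],s['wrist_force'],np.abs(s['qvel']).max())
u=np.array([.195,.98,0]);
f=ray('wrist',150+125/1.6,130+(469-280)/1.6,.006)
p=np.load('p.npy');print('front rel tcp',u@(f-s['tcp_pos']),'out vs grill fit',u@(f-np.r_[.507,-.019,0]))
# shift of the tray's rear top corner in scene view, latched (f2) -> now
a=ray('scene',140+20/4,180+100/4,.046);b=ray('scene',140+52/4,180+100/4,.046);print('scene shift',u@(b-a))
w1=save('side','h1');g=cv2.cvtColor(w1,cv2.COLOR_RGB2BGR);print('change vs before',np.abs(g.astype(int)-cv2.imread('pics/g3.png')).mean(2)[140:210,240:340].max())
E
```

```text
5.8 [0.53885829 0.00781471 0.02314481] [-3.03930174  2.72263165 12.06286104] 0.0015147212808572976
front rel tcp -0.01352804830430987 out vs grill fit 0.018962733441217974
scene shift 0.020158174939109774
change vs before 24.666666666666668
```

Out by about 20 mm, caught and at rest, with the finger bearing on it. I'm handing it in.

```bash
python3 -c "
from h import *
print(env.hand_in())"
```

```text
the job is handed in; nothing more can be done
None
```

The tray is out and caught. I pressed the red release key fully down with one fingertip, and the other finger, waiting over the runway, stopped the tray. I handed the job in with the key still pressed and the tray pushed against that finger.

- **How far out:** the scene camera puts the tray about 20 mm out and the wrist camera about 19 mm, within the 10 to 40 mm asked for.
- **At rest:** joint speeds were near zero, with about 12 N down on the key and about 3 N along the runway from the tray. The job took about 6 s in all.
- **Disagreement along the way:** the wrist picture seemed to put the tray several millimetres further out than my fit. I had taken the bottom edge of its front face for the top edge, and with that corrected the two roughly agreed.
- **Less certain:** the last side-camera comparison showed small pixel differences, which I took to be noise and the 1 mm I had eased the press. I did not measure the bystanders again at the end, but the forces gave no sign that the arm had touched any of them.

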